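# Pass the coil module through the transfer hatch

## Robot

A 6-joint arm with a two-finger parallel gripper is mounted at the origin on the work surface. World frame = base frame: x ahead of the robot, y to its left, z up, the work surface at z = 0. Lengths are in m, angles in rad, forces in N, time in s.
With the tool pointing down it reaches from about 0.2 to 0.875 m from the base axis. Payload 3.4 kg.
Tool frame: the origin (TCP) lies midway between the tips of the shut fingers; the grasp point (between the pads) lies 19 mm behind it (bot.grasp_offset is the distance from the TCP to the grasp point, in m); y points along the fingers, x is the direction in which the jaws open and shut, and the axes are right-handed (so a half turn about y gives the same grasp; the last joint's range is limited). The gripper opens to 94 mm and grips with 3 to 60 N. Pads are 16 mm wide; open, the fingers measure 119 mm over their backs; the gripper's body (75 mm by 177 mm) begins 78 mm behind the grasp point.
Start: joints at [-0.121, 0.276, 1.505, -0, 1.361, -0.121], TCP at [0.575, -0, 0.205] pointing down, gripper open.
Joint ranges: [-2.89, 2.89], [-0.75, 2.08], [0.22, 2.7], [-1.18, 4.32], [0.11, 2.71], [-2.7, 2.7]. Speed limits (rad/s): [2.57, 2.57, 3.14, 3.14, 3.14, 3.14].

## Interface

Orientations are given as a unit quaternion [w, x, y, z].
In Python, from station import monitor, viewer, order, bot gives the robot as it stands. The module is installed in compiled form; this text tells all that it offers.
- The arm moves only by the tool play_rows, never from a script. Its arguments are lists of equal length, an entry for each row: "delta_rot": the turn, a rotation vector about the tool's x, y, z in rad, a list of three; "translation": the shift along the tool's x, y, z in cm, a list of three; "gripper": the finger opening in cm, from 0 to 9.4. In form: {"delta_rot": [[wx, wy, wz], ...], "translation": [[dx, dy, dz], ...], "gripper": [gripper, ...]}. A call has 1 to 12 rows; each row shifts and turns the pose as measured when the row begins, along the tool's axes as they then stand; what a row does not reach is not made up. A row lasts 1/8 s, in which the tool goes at most 62.5 mm and 10.7 degrees, less where a joint would pass 70% of its speed; a pose out of reach is approached as far as the arm can. A call with a gripper value outside its range is refused whole. The fingers move at their own pace and stop on an object; "force" is the grip in N (left out, the last holds). Time passes only in rows, so rows that do not move let the fingers close. It gives the time, the measured TCP pose, the force and the opening at its end, in the units of the state.
- monitor.get_obs(): the state, without advancing time (a new reading comes with each control period).
- viewer.read_camera(name): name is "scene" or "side" or "wrist"; returns the picture (384x512x3 uint8, red, green, blue); there is no depth.
- viewer.calibration(name): a dict with "fx", "fy", "cx", "cy" (pixels), "k1" (the pictures are not rectified: a ray, as slopes to the right and down, at radius r is drawn at 1 + k1 r^2 times it, then the intrinsics apply), "position" and "rotation" of the camera in the world. Camera axes: x right, y up, looking along -z (the intrinsics and any distortion apply to the point x, -y, -z); pixel columns grow to the right and rows downward; lengths in m; the calibration is good to about 2 mm. A picture is of the moment at which its call begins: read the wrist's pose just before it. calibration takes no time and is no camera call; for the wrist camera it gives the pose at the moment of the call.
- order.job_done(): hands the job in, once; it reports no verdict.
The state is a dict: "clock": time; "joints": joint angles; "joint_vel": joint speeds; "joint_efforts": joint torques, N m; "tcp_pos": TCP position; "ee_rot": TCP orientation; "contact_force": force on the tool from outside, world axes, zero at the start; "wrist_torque": the same for the moment, N m; "grip_width": finger opening in m.
Only numpy, scipy, OpenCV 4.12 (cv2) and the standard library are available. Lean on these libraries where they do the work, as an engineer would, in place of code of your own. Each camera call takes 0.05 s, during which the arm holds its last target.

## Task

Pass the module with the ring-shaped coil into the clean room: lay it flat, right way up, in the hatch's chamber through the open lid, slide the lid fully shut, and only then raise the inner gate fully and leave it up, so that a colleague can take the module from the other side. Lid and gate must never be open at the same time, and the capacitor module and the heat sink stay where they are.

Things in the scene. Friction and masses are not known exactly. Their poses are not given: they have to be found in the camera images.
- coil_module_centre (a point): The part to pass, loose: aluminium case 84 x 50 mm, 26 mm high, under a 2 mm blue circuit board; on top one lying copper ring coil (42 mm across) and a low black connector at the -x end; 44 mm high in all, about 0.25 kg. Grip the case's sides, 50 mm apart. Point: its centre, 22 mm above its underside; x along the length, y across the width, z up.
- cap_module_centre (a point): Bystander: the same case and board (84 x 50 x 44 mm), but with six small upright capacitor cans, in two rows, in place of the coil. Centre point, 22 mm above its underside.
- heatsink_centre (a point): Bystander: bare aluminium heat sink with six upright fins along its length, 84 x 50 x 44 mm. Centre point, 22 mm above its underside.
- chamber (a point): Centre of the hatch chamber's floor, 8 mm above the bench. x points to the clean side (away from the robot, to the gate), y to where the lid is parked, z up. The chamber is 150 x 150 mm inside, its rim 66 mm above the bench; open at the top while the lid is open. A white housing of rim height stands on its +y side, a low tunnel (66 mm high) beyond the gate. Fixed.
- lid_knob (a point): Outer door: aluminium lid 160 x 160 mm, top 72 mm above the bench, slides along the chamber's y and stays where left (2 N). Black knob at its centre, 24 mm diameter, 40 mm high; point: on its axis, 26 mm above the lid, 14 mm below the knob's top. Fully shut (end stop): knob above the chamber's centre; fully open: 150 mm along +y. Starts 135 to 150 mm open.
- gate_knob (a point): Inner door: steel gate, slides straight up 60 mm to a stop, stays where left (7 N to lift); starts shut. Its black knob, 24 mm diameter, 40 mm high, stands on a bracket 103 mm from the chamber's centre along +x. Point: on the axis, 26 mm above the bracket, 14 mm below the knob's top, 98 mm above the bench when shut. Gate guides 100 mm high stand 73 mm to either side in y.

How it is judged:
By the outcome, as a careful person would: the job done as asked, in the order asked, and still so for the second after the job is handed in, with the robot touching nothing.
It also fails if it takes over 51 s, if anything falls off the work surface, if the arm or the gripper's body presses on something with over 40 N, if the wrist force passes 120 N, or if a joint passes its speed limit or range.

## Working session

There is one attempt and no reset: what is moved stays moved. The work goes in short steps, Python scripts to look and compute and a tool call to move; the robot and the scene stay as the last step left them, time stands still between calls to the robot, and variables do not carry over. Pictures are saved under pics/ and viewed, and the job is handed in when it is done.

Besides the shell and the picture viewer there is one more tool, called as name(argument=value, ...), one argument or row to a line, values as JSON. play_rows: Moves the arm, as the interface text tells. Its arguments: {"type":"object","properties":{"delta_rot":{"type":"array"},"translation":{"type":"array"},"gripper":{"type":"array"},"force":{"type":"number"}},"required":["delta_rot","translation","gripper"]}

```bash
mkdir -p pics; ls; python3 - <<'E'
from station import monitor, viewer, order, bot
import cv2
print(monitor.get_obs())
print(bot.grasp_offset)
for n in ["scene","side","wrist"]:
    c=viewer.calibration(n); print(n,c)
    im=viewer.read_camera(n); cv2.imwrite(f"pics/{n}0.png",im[:,:,::-1])
E
```

```text
pics
{'clock': 0.0, 'joints': array([-1.21008818e-01,  2.76576104e-01,  1.50608775e+00,  1.06945996e-05,
        1.36068900e+00, -1.21009480e-01]), 'joint_vel': array([ 0.00034423, -0.00111072,  0.00096576, -0.00032336, -0.00055025,
        0.00012124]), 'joint_efforts': array([ 1.66144628e-04, -4.04588020e+01, -2.37234324e+01,  7.02253589e-02,
        3.46444664e-02, -1.77189750e-04]), 'tcp_pos': array([5.74451931e-01, 6.03003919e-05, 2.04633595e-01]), 'ee_rot': array([ 7.07185301e-01, -7.07027714e-01,  6.17885602e-04,  6.16770143e-04]), 'contact_force': array([ 1.00817784,  0.16765834, -0.5255836 ]), 'wrist_torque': array([0.00560199, 0.01919571, 0.01121152]), 'grip_width': 0.09389934667260444}
0.0188
scene {'fx': 390.8099500082813, 'fy': 390.8099500082813, 'cx': 253.10769557884356, 'cy': 189.05455214882838, 'k1': -0.0666987385332439, 'position': array([ 1.08855061, -0.15646287,  0.56595953]), 'rotation': array([0.67162435, 0.31498736, 0.27993509, 0.60937676])}
side {'fx': 377.8781450389651, 'fy': 377.8781450389651, 'cx': 256.27603465126714, 'cy': 198.24420231699364, 'k1': 0.017072166367875126, 'position': array([0.19485998, 0.35756501, 0.63221058]), 'rotation': array([-0.29725759, -0.12889097,  0.35792852,  0.87573524])}
wrist {'fx': 290.4901568275103, 'fy': 290.4901568275103, 'cx': 258.9204687354571, 'cy': 187.7410565519519, 'k1': -0.014656787542943651, 'position': array([0.57540642, 0.07656327, 0.38383592]), 'rotation': array([ 9.91332394e-01, -1.31376423e-01,  4.44233578e-04,  3.49265528e-04])}
```

View images.

View pics/scene0.png

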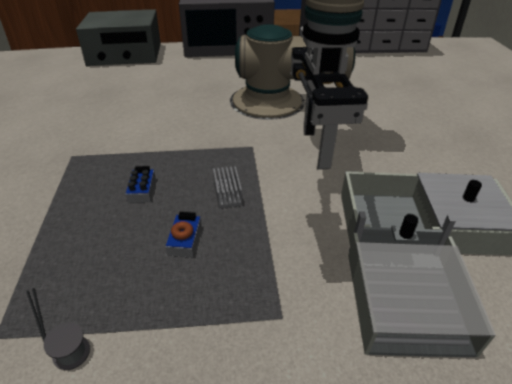

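View pics/side0.png

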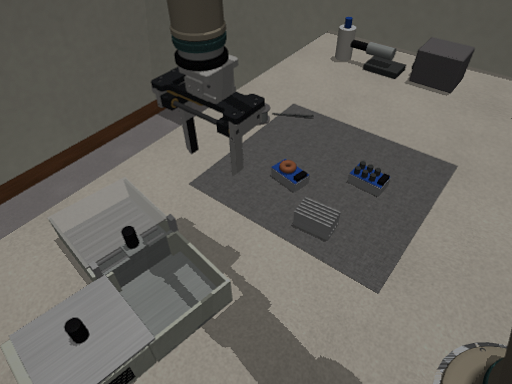

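View pics/wrist0.png

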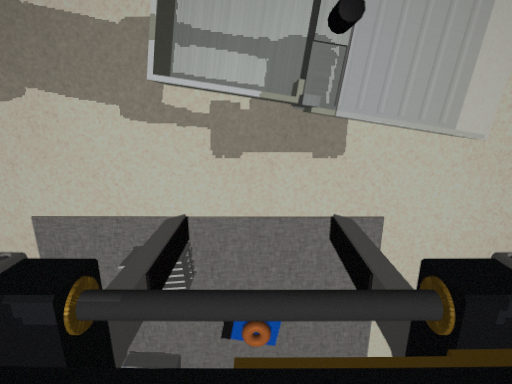

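```bash
cat > h.py <<'E'
from station import monitor, viewer, order, bot
import cv2, numpy as np
from scipy.spatial.transform import Rotation as Rn
def cam(n):
    c=viewer.calibration(n)
    q=np.array(c['rotation']); R=Rn.from_quat(q[[1,2,3,0]]).as_matrix()
    return c,R,np.array(c['position'])
def ray(C,uv):
    c,R,p=C
    K=np.array([[c['fx'],0,c['cx']],[0,c['fy'],c['cy']],[0,0,1]])
    d=cv2.undistortPoints(np.array([[uv]],float),K,np.array([c['k1'],0,0,0.]))[0,0]
    v=R@np.array([d[0],-d[1],-1]); return p,v/np.linalg.norm(v)
def plane(C,uv,z):
    p,v=ray(C,uv); return p+v*(z-p[2])/v[2]
def tri(rs):
    A=np.zeros((3,3));b=np.zeros(3)
    for p,v in rs:
        M=np.eye(3)-np.outer(v,v);A+=M;b+=M@p
    x=np.linalg.solve(A,b)
    return x,[np.linalg.norm((np.eye(3)-np.outer(v,v))@(x-p)) for p,v in rs]
def proj(C,X):
    c,R,p=C
    d=R.T@(np.array(X)-p); a=np.array([d[0],-d[1]])/-d[2]
    a=a*(1+c['k1']*(a@a)); return np.array([c['fx']*a[0]+c['cx'],c['fy']*a[1]+c['cy']])
def crop(im,x0,y0,x1,y1,name,W=780):
    s=min(W/(x1-x0),590/(y1-y0)); a=cv2.resize(im[y0:y1,x0:x1],None,fx=s,fy=s,interpolation=cv2.INTER_CUBIC)
    cv2.imwrite(name,a); print(name,'scale',s)
E
python3 - <<'E'
from h import *
for n in ["scene","side","wrist"]:
    im=cv2.imread(f"pics/{n}0.png"); C=cam(n)
    hsv=cv2.cvtColor(im,cv2.COLOR_BGR2HSV)
    for nm,lo,hi in [("orange",(3,120,60),(18,255,255)),("blue",(105,150,60),(130,255,255))]:
        m=cv2.inRange(hsv,lo,hi)
        cs,_=cv2.findContours(m,cv2.RETR_EXTERNAL,cv2.CHAIN_APPROX_NONE)
        for c in cs:
            if cv2.contourArea(c)>40:
                b=cv2.boundingRect(c); print(n,nm,cv2.contourArea(c),b, cv2.minAreaRect(c)[0])
E
python3 - <<'E'
from h import *
im=cv2.imread("pics/scene0.png"); crop(im,330,160,512,360,"pics/s_h.png"); crop(im,110,150,260,265,"pics/s_m.png")
im=cv2.imread("pics/side0.png"); crop(im,0,170,240,384,"pics/d_h.png"); crop(im,260,145,400,245,"pics/d_m.png")
E
```

```text
scene orange 230.5 (171, 222, 21, 16) (181.40000915527344, 229.80001831054688)
scene orange 371.0 (274, 10, 26, 25) (286.5, 22.0)
scene blue 251.5 (166, 217, 34, 31) (182.58738708496094, 230.88539123535156)
scene blue 142.5 (126, 170, 27, 23) (139.0, 181.0)
side orange 133.0 (280, 160, 16, 12) (287.5, 165.5)
side blue 105.0 (350, 169, 33, 19) (367.4655456542969, 174.41378784179688)
side blue 119.0 (272, 162, 30, 22) (287.23077392578125, 169.15383911132812)
wrist orange 515.5 (243, 322, 27, 25) (256.0, 334.0)
wrist blue 184.0 (265, 321, 16, 25) (272.5, 333.0)
wrist blue 185.0 (230, 321, 19, 20) (238.92306518554688, 329.3846130371094)
pics/s_h.png scale 2.95
pics/s_m.png scale 5.130434782608695
pics/d_h.png scale 2.7570093457943927
pics/d_m.png scale 5.571428571428571
```

View pics/s_h.png

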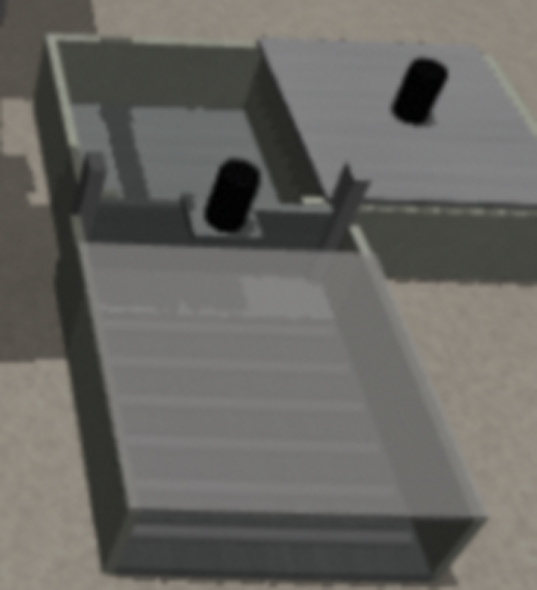

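View pics/s_m.png

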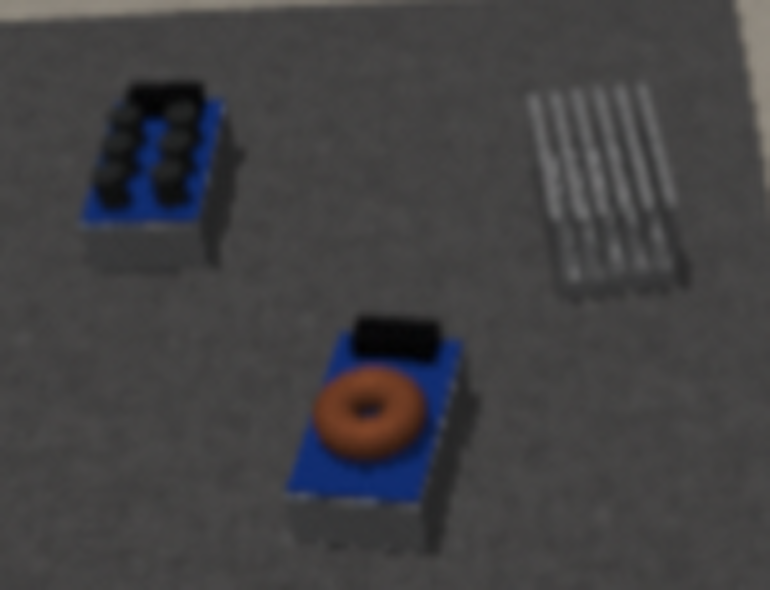

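View pics/d_h.png

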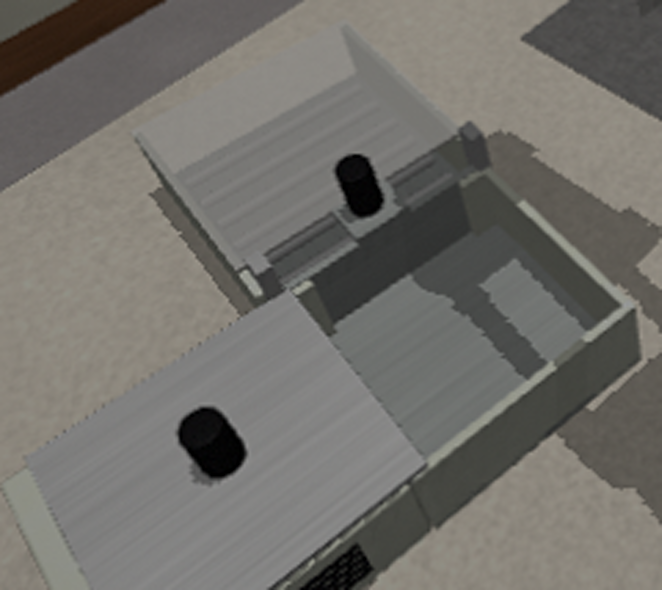

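View pics/d_m.png

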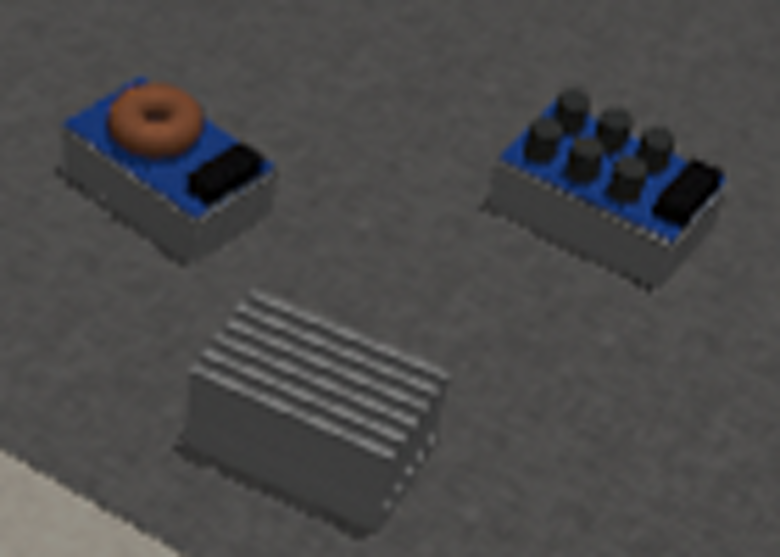

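```bash
cat > m1.py <<'E'
from h import *
S=cam("scene");D=cam("side")
s=lambda x,y:(330+x/2.95-.5+.17,160+y/2.95-.5+.17)
d=lambda x,y:(0+x/2.757-.3,170+y/2.757-.3)
sm=lambda x,y:(110+x/5.13-.4,150+y/5.13-.4)
dm=lambda x,y:(260+x/5.571-.4,145+y/5.571-.4)
np.set_printoptions(precision=4,suppress=True)
a=[plane(S,sm(*p),.028) for p in [(290,492),(422,502),(465,340),(343,330)]]
b=[plane(D,dm(*p),.028) for p in [(143,78),(64,124),(200,215),(275,170)]]
for p in (a,b):
    p=np.array(p);print(p[:,:2].tolist(),p.mean(0));
    for i in range(4):print(np.linalg.norm(p[i]-p[i-1]),np.degrees(np.arctan2(*(p[i]-p[i-1])[[1,0]])))
print('ring',tri([ray(S,(181.4,229.8)),ray(D,(287.5,165.5))]))
print('lidtop',tri([ray(S,s(428,72)),ray(D,d(201,427))]))
print('lidk centre',tri([ray(S,s(420,91)),ray(D,d(212,442))]))
print('gatetop',tri([ray(S,s(239,173)),ray(D,d(352,168))]))
print('gate k centre',tri([ray(S,s(232,195)),ray(D,d(360,185))]))
print('lid corners z72 scene', [plane(S,s(*p),.072) for p in [(259,38),(331,199),(482,45)]])
print('lid corners z72 side', [plane(D,d(*p),.072) for p in [(288,295),(423,464),(25,460)]])
print('rim scene far-left outer', plane(S,s(48,37),.066), 'tunnel top near R outer',plane(S,s(485,518),.066),'near L',plane(S,s(128,510),.066))
print('rim side', [plane(D,d(*p),.066) for p in [(638,305),(521,203),(345,27),(135,136)]])
# cap and heatsink
print('cap',[plane(S,sm(*p),.028) for p in [(85,222),(200,222),(226,105)]],[plane(D,dm(*p),.028) for p in [(500,160),(675,240),(725,180),(560,95)]])
print('hs',[plane(S,sm(*p),.044) for p in [(530,95),(645,85),(672,200),(555,215)]],[plane(D,dm(*p),.044) for p in [(192,370),(395,458),(447,375),(255,292)]])
E
python3 m1.py
```

```text
[[0.5991088332171142, -0.262338435338717], [0.6080107312881486, -0.2153774886216124], [0.5267452876058113, -0.2002883799925606], [0.5168954485723218, -0.24739270442072012]] [ 0.5627 -0.2313  0.028 ]
0.08356084901091984 -10.303391184863713
0.047797220691519524 79.26638900374017
0.08265442236266894 169.48129112009315
0.04812314109468497 -101.81076052643068
[[0.5954881004131924, -0.2646467614868032], [0.6051351601481322, -0.21771956131480985], [0.5249485151020576, -0.20475483049726861], [0.515006932373007, -0.2476206914411917]] [ 0.5601 -0.2337  0.028 ]
0.08226241833492764 -11.94500005535286
0.04790853658286621 78.3832603046585
0.08122796494383232 170.81578624706577
0.044003603279985024 -103.05736921257585
ring (array([ 0.5701, -0.2354,  0.0375]), [np.float64(0.0009654280079799899), np.float64(0.000965428007979955)])
lidtop (array([0.5736, 0.3215, 0.1088]), [np.float64(0.0006360907089449927), np.float64(0.0006360907089449747)])
lidk centre (array([0.5732, 0.322 , 0.0925]), [np.float64(0.0010222853060064866), np.float64(0.001022285306006584)])
gatetop (array([0.6519, 0.1581, 0.1103]), [n
[... 551 characters left out ...]
0.066 ]
rim side [array([0.4563, 0.1038, 0.066 ]), array([0.5728, 0.0909, 0.066 ]), array([0.814 , 0.0492, 0.066 ]), array([0.8412, 0.217 , 0.066 ])]
cap [array([ 0.4425, -0.357 ,  0.028 ]), array([ 0.4469, -0.3094,  0.028 ]), array([ 0.3675, -0.3061,  0.028 ])] [array([ 0.4415, -0.311 ,  0.028 ]), array([ 0.3606, -0.3096,  0.028 ]), array([ 0.3597, -0.3564,  0.028 ]), array([ 0.441 , -0.3656,  0.028 ])]
hs [array([ 0.3939, -0.1714,  0.044 ]), array([ 0.3913, -0.1216,  0.044 ]), array([ 0.4696, -0.1158,  0.044 ]), array([ 0.4746, -0.1632,  0.044 ])] [array([ 0.4708, -0.1161,  0.044 ]), array([ 0.3876, -0.1243,  0.044 ]), array([ 0.3927, -0.172 ,  0.044 ]), array([ 0.4743, -0.1658,  0.044 ])]
```

play_rows(
  delta_rot=[
    [0, 0, 0],
    [0, 0, 0],
    [0, 0, 0],
    [0, 0, 0],
    [0, -0.174, 0],
    [0, -0.174, 0],
    [0, -0.174, 0],
    [0, -0.174, 0],
    [0, -0.174, 0],
    [0, -0.174, 0],
    [0, -0.174, 0],
    [0, -0.174, 0],
  ],
  translation=[
    [-0.3, 0, -5.8],
    [-0.3, 0, -5.8],
    [-0.3, 0, -5.8],
    [-0.3, 0, -5.8],
    [0, 0, 0],
    [0, 0, 0],
    [0, 0, 0],
    [0, 0, 0],
    [0, 0, 0],
    [0, 0, 0],
    [0, 0, 0],
    [0, 0, 0],
  ],
  gripper=[9.4, 9.4, 9.4, 9.4, 9.4, 9.4, 9.4, 9.4, 9.4, 9.4, 9.4, 9.4],
  force=30,
)

```text
clock: 1.65
tcp_pos: [0.5607, -0.2387, 0.199]
ee_rot: [0.535, -0.529, -0.465, 0.467]
contact_force: [0.1, -0.6, -0.1]
grip_width: 0.0935
```

```bash
cat >> h.py <<'E'
def tool():
    o=monitor.get_obs(); q=np.array(o['ee_rot']); R=Rn.from_quat(q[[1,2,3,0]]).as_matrix()
    return o,R,np.array(o['tcp_pos'])
def plan(target,yaw):
    """yaw deg of tool x in world; prints move in tool axes cm, and rotvec"""
    o,R,p=tool(); c,s=np.cos(np.radians(yaw)),np.sin(np.radians(yaw))
    Rt=np.array([[c,0,-s],[s,0,c],[0,-1,0]])
    print('clock',o['clock'],'tcp',p,'F',np.round(o['contact_force'],2),'w',round(o['grip_width'],4))
    print('shift cm (present axes)',np.round(R.T@(np.array(target)-p)*100,2),' (target axes)',np.round(Rt.T@(np.array(target)-p)*100,2))
    print('rotvec',np.round(Rn.from_matrix(R.T@Rt).as_rotvec(),4),'yaw now',np.degrees(np.arctan2(R[1,0],R[0,0])))
E
python3 - <<'E'
from h import *
plan([.562,-.2325,.2],79.5)
C=cam("wrist"); im=viewer.read_camera("wrist")[:,:,::-1].copy()
cv2.imwrite("pics/w1.png",im)
import pickle; pickle.dump(C,open("w1.pkl","wb"))
for z in (.028,):
  print(proj(C,[.562,-.2325,z]))
E
```

```text
clock 1.65 tcp [ 0.5606585  -0.23866733  0.19897147] F [ 0.11 -0.56 -0.07] w 0.0935
shift cm (present axes) [ 0.63 -0.1  -0.05]  (target axes) [ 0.63 -0.1  -0.02]
rotvec [-0.0094  0.0511  0.0036] yaw now 82.42923657671996
[262.70784036 174.13406196]
```

View pics/w1.png

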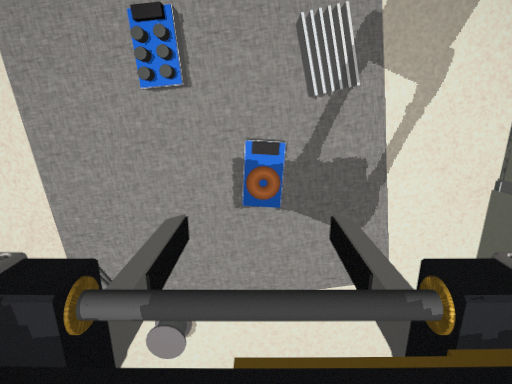

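```bash
python3 - <<'E'
from h import *
import pickle
np.set_printoptions(precision=4,suppress=True)
C=pickle.load(open("w1.pkl","rb")); im=cv2.imread("pics/w1.png")
hsv=cv2.cvtColor(im,cv2.COLOR_BGR2HSV); m=cv2.inRange(hsv,(105,130,50),(130,255,255)); m[:, :220]=0;m[230:]=0
ys,xs=np.nonzero(m); r=cv2.minAreaRect(np.c_[xs,ys].astype(np.float32)); bp=cv2.boxPoints(r);print(bp)
P=np.array([plane(C,p,.028) for p in bp]);print(P,P.mean(0))
for i in range(4):print(np.linalg.norm(P[i]-P[i-1]),np.degrees(np.arctan2(*(P[i]-P[i-1])[[1,0]])))
m=cv2.inRange(hsv,(3,120,60),(18,255,255));m[:, :220]=0;m[230:]=0
ys,xs=np.nonzero(m);print('ring',plane(C,((xs.min()+xs.max())/2,(ys.min()+ys.max())/2),.037),xs.min(),xs.max(),ys.min(),ys.max())
E
```

```text
[[241.8436 205.0815]
 [245.7466 140.6816]
 [285.3586 143.0824]
 [281.4556 207.4822]]
[[ 0.5982 -0.2638  0.028 ]
 [ 0.5188 -0.2474  0.028 ]
 [ 0.5278 -0.2007  0.028 ]
 [ 0.6081 -0.2144  0.028 ]] [ 0.5632 -0.2316  0.028 ]
0.05038748402410006 -101.25519681433528
0.08115115181842078 168.31722867581868
0.04760692520884088 79.00332206197656
0.08139277189480656 -9.72362281232033
ring [ 0.5704 -0.2334  0.037 ] 247 279 167 198
```

play_rows(
  delta_rot=[
    [-0.009, 0.054, 0.004],
    [0, 0, 0],
    [0, 0, 0],
    [0, 0, 0],
    [0, 0, 0],
    [0, 0, 0],
  ],
  translation=[
    [0.7, 0, -0.05],
    [0, 4.5, 0],
    [0, 4.5, 0],
    [0, 4, 0],
    [0, 0, 0],
    [0, 0, 0],
  ],
  gripper=[9.4, 9.4, 9.4, 9.4, 9.4, 9.4],
)

```text
clock: 2.45
tcp_pos: [0.5635, -0.2324, 0.0671]
ee_rot: [-0.546, 0.548, 0.448, -0.448]
contact_force: [-0.6, -0.2, 0.9]
grip_width: 0.0936
```

```bash
python3 - <<'E'
from h import *
plan([.5625,-.232,.004],79.3)
E
```

```text
clock 2.45 tcp [ 0.56351639 -0.23244829  0.06709266] F [-0.61 -0.17  0.9 ] w 0.0936
shift cm (present axes) [0.03 6.31 0.13]  (target axes) [0.03 6.31 0.11]
rotvec [ 0.003  -0.0109 -0.0015] yaw now 78.67551323165142
```

play_rows(
  delta_rot=[
    [0.003, -0.011, -0.001],
    [0, 0, 0],
    [0, 0, 0],
    [0, 0, 0],
  ],
  translation=[
    [0.03, 2.4, 0.1],
    [0, 2.2, 0],
    [0, 1.4, 0],
    [0, 0, 0],
  ],
  gripper=[9.4, 9.4, 9.4, 9.4],
)

```text
clock: 2.95
tcp_pos: [0.5687, -0.2353, 0.0137]
ee_rot: [-0.54, 0.55, 0.452, -0.449]
contact_force: [0.1, 0.0, 0.8]
grip_width: 0.0939
```

```bash
python3 - <<'E'
from h import *
plan([.5625,-.232,.004],79.3)
im=viewer.read_camera("side")[:,:,::-1].copy(); crop(im,200,60,440,240,"pics/d2.png")
E
```

```text
clock 2.95 tcp [ 0.56866642 -0.23531963  0.01369697] F [0.13 0.01 0.84] w 0.0939
shift cm (present axes) [0.22 0.96 0.68]  (target axes) [0.21 0.97 0.67]
rotvec [ 0.0141 -0.0021 -0.0052] yaw now 79.17732320988856
pics/d2.png scale 3.25
```

View pics/d2.png

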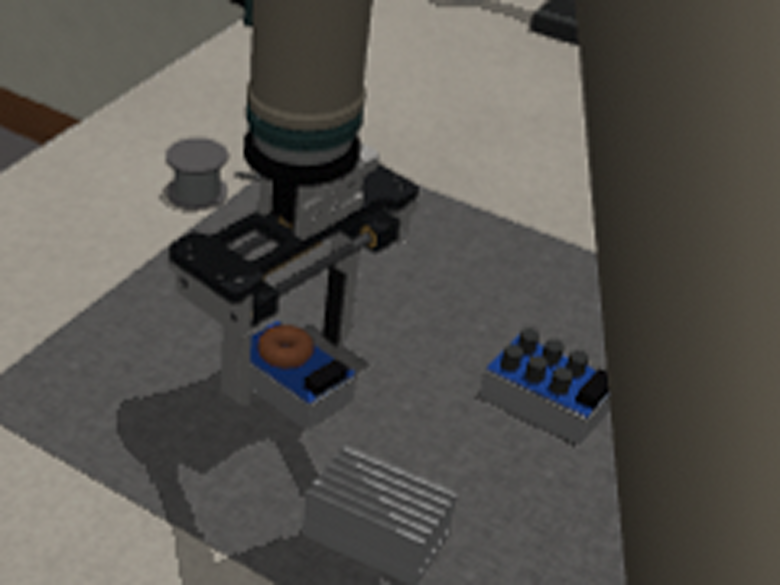

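play_rows(
  delta_rot=[
    [0.014, -0.002, -0.005],
    [0, 0, 0],
    [0, 0, 0],
  ],
  translation=[
    [0.2, 0.5, 0.7],
    [0, 0.4, 0],
    [0, 0, 0],
  ],
  gripper=[9.4, 9.4, 9.4],
)

```text
clock: 3.38
tcp_pos: [0.5637, -0.2329, 0.0069]
ee_rot: [-0.543, 0.546, 0.452, -0.451]
contact_force: [-0.1, -1.2, 0.5]
grip_width: 0.0942
```

```bash
python3 - <<'E'
from h import *
plan([.5625,-.232,.004],79.3)
E
```

```text
clock 3.375 tcp [ 0.56372308 -0.23287749  0.00690554] F [-0.05 -1.19  0.52] w 0.0942
shift cm (present axes) [0.06 0.29 0.14]  (target axes) [0.06 0.29 0.14]
rotvec [ 0.0042 -0.0001 -0.0015] yaw now 79.29673374386583
```

Grip now, with a small correction first.

play_rows(
  delta_rot=[
    [0.004, 0, -0.001],
    [0, 0, 0],
    [0, 0, 0],
    [0, 0, 0],
    [0, 0, 0],
    [0, 0, 0],
    [0, 0, 0],
    [0, 0, 0],
  ],
  translation=[
    [0.06, 0.3, 0.1],
    [0, 0, 0],
    [0, 0, 0],
    [0, 0, 0],
    [0, 0, 0],
    [0, 0, 0],
    [0, 0, 0],
    [0, 0, 0],
  ],
  gripper=[9.4, 4.6, 4.6, 4.6, 4.6, 4.6, 4.6, 4.6],
  force=30,
)

```text
clock: 4.38
tcp_pos: [0.5631, -0.2324, 0.0039]
ee_rot: [-0.544, 0.545, 0.451, -0.451]
contact_force: [-0.8, -0.2, 0.1]
grip_width: 0.0499
```

play_rows(
  delta_rot=[
    [0, 0, 0],
    [0, 0, 0],
    [0, 0, 0],
    [0, 0, 0],
    [0, 0, 0],
  ],
  translation=[
    [0, -2, 0],
    [0, -3.5, 0],
    [0, -4, 0],
    [0, -4, 0],
    [0, 0, 0],
  ],
  gripper=[4.6, 4.6, 4.6, 4.6, 4.6],
)

```text
clock: 5.0
tcp_pos: [0.5603, -0.2305, 0.1381]
ee_rot: [0.548, -0.541, -0.45, 0.452]
contact_force: [0.2, 0.5, -2.5]
grip_width: 0.0493
```

```bash
python3 - <<'E'
from h import *
plan([.549,.1726,.13],81.9)
im=viewer.read_camera("side")[:,:,::-1].copy(); crop(im,200,30,440,210,"pics/d3.png")
E
```

```text
clock 5.0 tcp [ 0.5603238  -0.23046492  0.13814301] F [ 0.18  0.46 -2.49] w 0.0493
shift cm (present axes) [39.39  1.    8.6 ]  (target axes) [39.74  0.81  6.8 ]
rotvec [-0.0088 -0.0456  0.003 ] yaw now 79.2891255601434
pics/d3.png scale 3.25
```

View pics/d3.png

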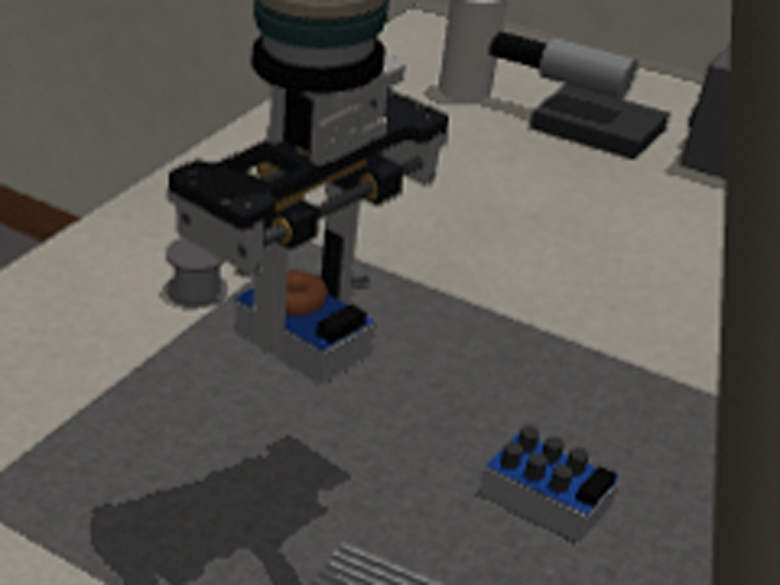

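play_rows(
  delta_rot=[
    [-0.009, -0.045, 0.003],
    [0, 0, 0],
    [0, 0, 0],
    [0, 0, 0],
    [0, 0, 0],
    [0, 0, 0],
    [0, 0, 0],
    [0, 0, 0],
    [0, 0, 0],
    [0, 0, 0],
  ],
  translation=[
    [3, 0, 0.9],
    [5, 0, 0.9],
    [5, 0, 0.9],
    [5, 0, 0.9],
    [5, 0, 0.9],
    [5, 0, 0.9],
    [5, 0, 0.8],
    [4, 0, 0.7],
    [0, 0, 0],
    [0, 0, 0],
  ],
  gripper=[4.6, 4.6, 4.6, 4.6, 4.6, 4.6, 4.6, 4.6, 4.6, 4.6],
)

```text
clock: 6.3
tcp_pos: [0.5267, 0.1582, 0.1111]
ee_rot: [0.547, -0.521, -0.451, 0.475]
contact_force: [0.1, -0.6, -3.5]
grip_width: 0.0496
```

```bash
python3 - <<'E'
from h import *
plan([.549,.1726,.13],81.9)
E
```

```text
clock 6.3 tcp [0.52668499 0.15817501 0.11106758] F [ 0.12 -0.58 -3.48] w 0.0496
shift cm (present axes) [ 1.74 -1.99 -1.91]  (target axes) [ 1.74 -1.89 -2.01]
rotvec [-0.0495 -0.0022 -0.0012] yaw now 81.77524639555514
```

play_rows(
  delta_rot=[
    [-0.05, -0.002, -0.001],
    [0, 0, 0],
    [0, 0, 0],
  ],
  translation=[
    [1.7, -1.9, -2.0],
    [0, 0, 0],
    [0, 0, 0],
  ],
  gripper=[4.6, 4.6, 4.6],
)

```text
clock: 6.68
tcp_pos: [0.547, 0.1678, 0.1253]
ee_rot: [0.536, -0.534, -0.459, 0.465]
contact_force: [-0.1, 0.2, -3.4]
grip_width: 0.0496
```

```bash
python3 - <<'E'
from h import *
plan([.549,.1726,.0135],81.9)
im=viewer.read_camera("side")[:,:,::-1].copy(); crop(im,0,60,300,285,"pics/d4.png")
im=viewer.read_camera("scene")[:,:,::-1].copy(); crop(im,290,90,512,270,"pics/s4.png")
E
```

```text
clock 6.675 tcp [0.54704073 0.16776646 0.12525235] F [-0.09  0.21 -3.38] w 0.0496
shift cm (present axes) [ 0.56 11.17 -0.21]  (target axes) [ 0.51 11.18 -0.13]
rotvec [-0.0075 -0.0038 -0.005 ] yaw now 81.68548451730531
pics/d4.png scale 2.6
pics/s4.png scale 3.2777777777777777
```

View pics/d4.png

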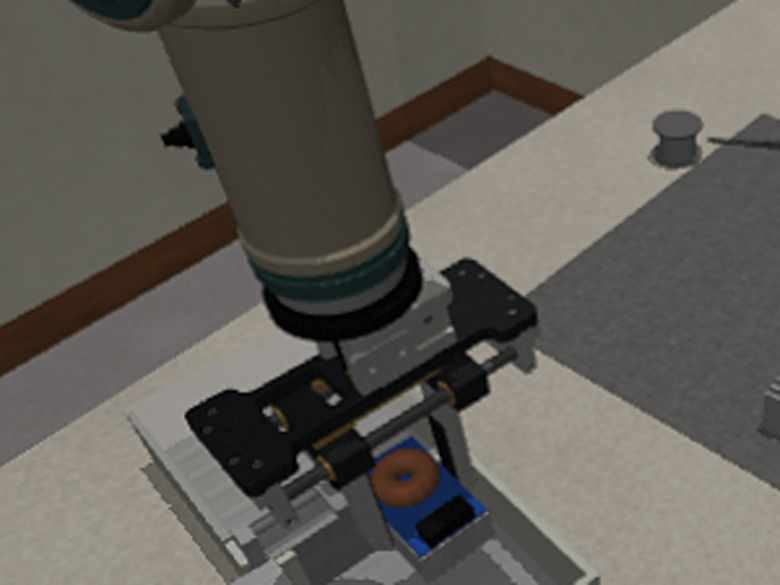

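View pics/s4.png

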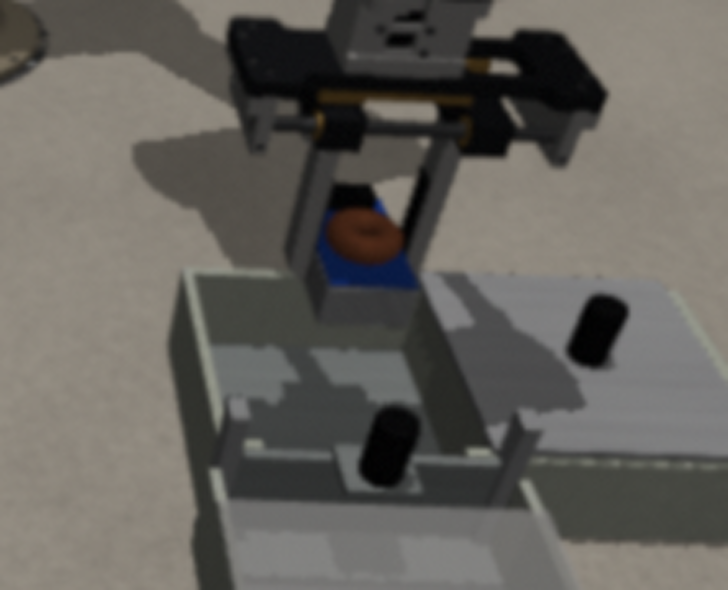

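play_rows(
  delta_rot=[
    [-0.007, -0.004, -0.005],
    [0, 0, 0],
    [0, 0, 0],
    [0, 0, 0],
    [0, 0, 0],
  ],
  translation=[
    [0.5, 2, -0.1],
    [0, 2.5, 0.1],
    [0, 2.5, 0.1],
    [0, 2, 0.1],
    [0, 0, 0],
  ],
  gripper=[4.6, 4.6, 4.6, 4.6, 4.6],
)

```text
clock: 7.4
tcp_pos: [0.5441, 0.1698, 0.0319]
ee_rot: [0.535, -0.534, -0.462, 0.463]
contact_force: [-0.0, -0.2, -3.1]
grip_width: 0.0498
```

```bash
python3 - <<'E'
from h import *
plan([.549,.1726,.0135],81.9)
E
```

```text
clock 7.4 tcp [0.54406743 0.16982416 0.03194904] F [-0.   -0.2  -3.12] w 0.0498
shift cm (present axes) [ 0.35  1.84 -0.45]  (target axes) [ 0.34  1.84 -0.45]
rotvec [-0.0031 -0.0035 -0.0009] yaw now 81.70005048149397
```

play_rows(
  delta_rot=[
    [-0.003, -0.004, -0.001],
    [0, 0, 0],
    [0, 0, 0],
    [0, 0, 0],
  ],
  translation=[
    [0.3, 0.8, -0.4],
    [0, 0.7, 0],
    [0, 0.3, 0],
    [0, 0, 0],
  ],
  gripper=[4.6, 4.6, 4.6, 4.6],
)

```text
clock: 7.9
tcp_pos: [0.5506, 0.1722, 0.0147]
ee_rot: [-0.533, 0.535, 0.465, -0.462]
contact_force: [-0.4, 0.8, -3.1]
grip_width: 0.0499
```

```bash
python3 - <<'E'
from h import *
plan([.549,.1726,.0125],81.9)
E
```

```text
clock 7.9 tcp [0.55059274 0.17218264 0.01474525] F [-0.35  0.78 -3.13] w 0.0499
shift cm (present axes) [0.02 0.22 0.16]  (target axes) [0.02 0.22 0.16]
rotvec [0.0036 0.0002 0.0013] yaw now 81.90982477799136
```

play_rows(
  delta_rot=[
    [0.003, 0, 0.001],
    [0, 0, 0],
  ],
  translation=[
    [0, 0.3, 0.1],
    [0, 0, 0],
  ],
  gripper=[4.6, 4.6],
)

```text
clock: 8.15
tcp_pos: [0.5501, 0.1725, 0.0123]
ee_rot: [-0.534, 0.534, 0.464, -0.463]
contact_force: [0.8, 0.3, -3.1]
grip_width: 0.05
```

play_rows(
  delta_rot=[
    [0, 0, 0],
    [0, 0, 0],
  ],
  translation=[
    [0, 0.12, 0],
    [0, 0, 0],
  ],
  gripper=[4.6, 4.6],
)

```text
clock: 8.4
tcp_pos: [0.5503, 0.1725, 0.0121]
ee_rot: [-0.534, 0.534, 0.464, -0.463]
contact_force: [-0.7, -0.5, -3.8]
grip_width: 0.05
```

play_rows(
  delta_rot=[
    [0, 0, 0],
    [0, 0, 0],
  ],
  translation=[
    [0, 0.2, 0],
    [0, 0.1, 0],
  ],
  gripper=[4.6, 4.6],
)

```text
clock: 8.65
tcp_pos: [0.5504, 0.1726, 0.0119]
ee_rot: [-0.533, 0.535, 0.465, -0.463]
contact_force: [-1.9, -0.5, 1.7]
grip_width: 0.0498
```

play_rows(
  delta_rot=[
    [0, 0, 0],
    [0, 0, 0],
    [0, 0, 0],
    [0, 0, 0],
    [0, 0, 0],
    [0, 0, 0],
    [0, 0, 0],
    [0, 0, 0],
    [0, 0, 0],
  ],
  translation=[
    [0, 0, 0],
    [0, 0, 0],
    [0, 0, 0],
    [0, -2, 0],
    [0, -4, 0],
    [0, -5, 0],
    [0, -5, 0],
    [0, -4, 0],
    [0, 0, 0],
  ],
  gripper=[5.5, 7, 7, 7, 7, 7, 7, 7, 7],
)

```text
clock: 9.78
tcp_pos: [0.5504, 0.1726, 0.2161]
ee_rot: [-0.533, 0.535, 0.464, -0.463]
contact_force: [0.4, -0.2, -0.9]
grip_width: 0.0704
```

```bash
python3 - <<'E'
from h import *
plan([.5733,.322,.16],81.9)
im=viewer.read_camera("side")[:,:,::-1].copy(); crop(im,0,170,240,350,"pics/d5.png")
C=cam("wrist");im=viewer.read_camera("wrist")[:,:,::-1].copy(); cv2.imwrite("pics/w5.png",im)
import pickle; pickle.dump(C,open("w5.pkl","wb"))
E
```

```text
clock 9.775 tcp [0.55044464 0.17257883 0.21613138] F [ 0.41 -0.25 -0.91] w 0.0704
shift cm (present axes) [15.11  5.63 -0.15]  (target axes) [15.12  5.61 -0.16]
rotvec [0.0029 0.0003 0.0009] yaw now 81.91984659284681
pics/d5.png scale 3.25
```

View pics/d5.png

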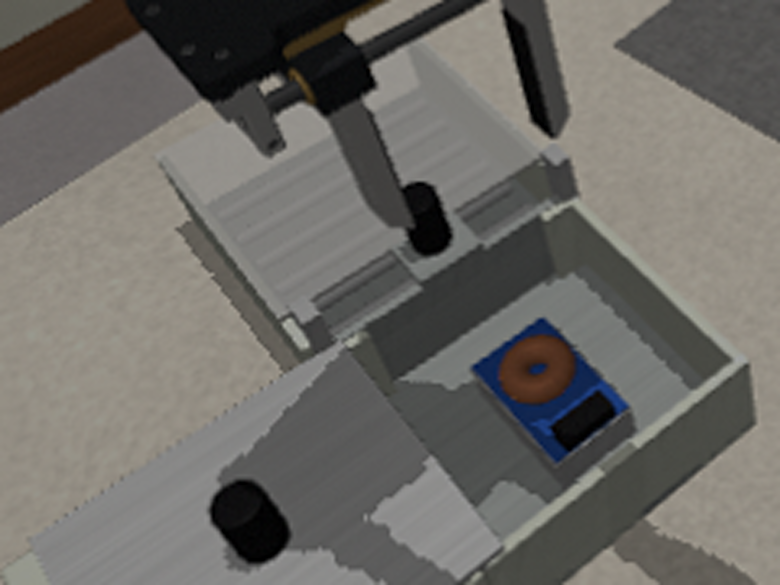

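View pics/w5.png

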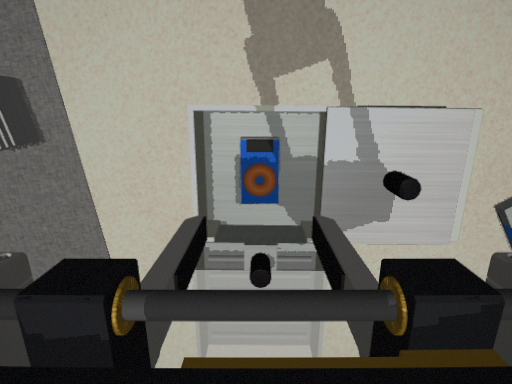

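play_rows(
  delta_rot=[
    [0.003, 0, 0.001],
    [0, 0, 0],
    [0, 0, 0],
    [0, 0, 0],
    [0, 0, 0],
    [0, 0, 0],
  ],
  translation=[
    [3.5, 0, -0.1],
    [4, 0, 0],
    [4, 0, 0],
    [3.6, 0, 0],
    [0, 3, 0],
    [0, 0, 0],
  ],
  gripper=[7, 7, 7, 7, 7, 7],
)

```text
clock: 10.62
tcp_pos: [0.5641, 0.3228, 0.1659]
ee_rot: [0.539, -0.53, -0.452, 0.474]
contact_force: [-0.2, -0.4, 0.2]
grip_width: 0.0701
```

```bash
python3 - <<'E'
from h import *
plan([.5733,.322,.079],81.9)
import pickle
C=pickle.load(open("w5.pkl","rb"))
print(proj(C,[.5733,.322,.112]),proj(C,[.5733,.322,.072]),proj(C,[.652,.158,.112]),proj(C,[.652,.158,.072]))
im=cv2.imread("pics/w5.png"); crop(im,180,90,480,300,"pics/w5c.png")
E
```

```text
clock 10.625 tcp [0.56412389 0.32284487 0.16593181] F [-0.19 -0.4   0.23] w 0.0701
shift cm (present axes) [ 0.18  8.66 -1.17]  (target axes) [ 0.05  8.69 -0.92]
rotvec [-0.0287 -0.0014 -0.0149] yaw now 81.82993778586001
[408.2770298 189.8064668] [390.94453698 180.43990312] [258.2570373  278.43975503] [258.33776884 260.19174699]
pics/w5c.png scale 2.6
```

View pics/w5c.png

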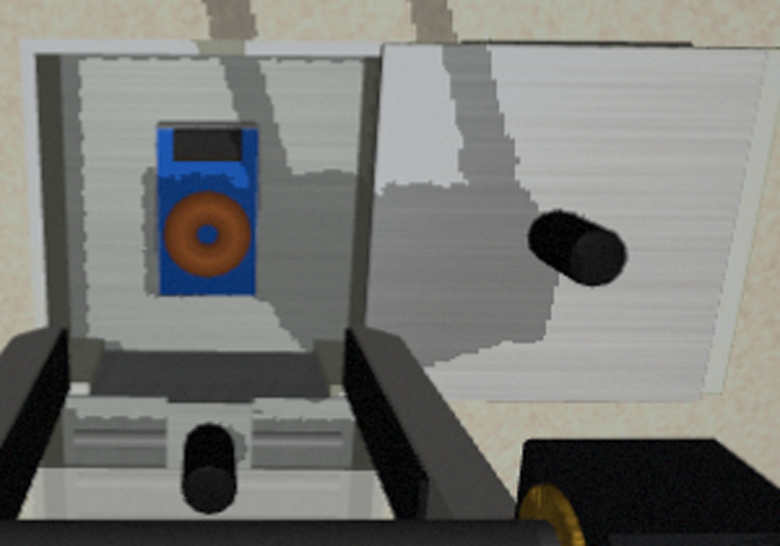

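play_rows(
  delta_rot=[
    [-0.029, -0.001, -0.015],
    [0, 0, 0],
    [0, 0, 0],
    [0, 0, 0],
  ],
  translation=[
    [0.2, 1, -1.15],
    [0, 2, 0],
    [0, 1, 0],
    [0, 0, 0],
  ],
  gripper=[7, 7, 7, 7],
)

```text
clock: 11.12
tcp_pos: [0.5757, 0.3217, 0.1237]
ee_rot: [0.535, -0.534, -0.462, 0.463]
contact_force: [0.4, 0.4, 0.1]
grip_width: 0.0701
```

```bash
python3 - <<'E'
from h import *
plan([.5735,.3230,.079],81.9)
E
```

```text
clock 11.125 tcp [0.57565031 0.32172975 0.12369876] F [0.35 0.43 0.11] w 0.0701
shift cm (present axes) [0.1  4.47 0.23]  (target axes) [0.1  4.47 0.23]
rotvec [-0.0012 -0.002  -0.001 ] yaw now 81.785890241185
```

play_rows(
  delta_rot=[
    [-0.001, -0.002, -0.001],
    [0, 0, 0],
    [0, 0, 0],
    [0, 0, 0],
    [0, 0, 0],
  ],
  translation=[
    [0.1, 1, 0.2],
    [0, 1.8, 0.1],
    [0, 1.3, 0.1],
    [0, 0.3, 0],
    [0, 0, 0],
  ],
  gripper=[7, 7, 7, 7, 7],
)

```text
clock: 11.75
tcp_pos: [0.573, 0.324, 0.0801]
ee_rot: [-0.534, 0.534, 0.465, -0.462]
contact_force: [0.8, 0.5, 0.2]
grip_width: 0.0699
```

```bash
python3 - <<'E'
from h import *
plan([.5735,.3230,.079],81.9)
im=viewer.read_camera("side")[:,:,::-1].copy(); crop(im,0,170,240,350,"pics/d6.png")
E
```

```text
clock 11.75 tcp [0.57301425 0.32398191 0.08013852] F [0.81 0.47 0.16] w 0.0699
shift cm (present axes) [-0.09  0.11 -0.06]  (target axes) [-0.09  0.11 -0.06]
rotvec [ 0.0035 -0.0001  0.0026] yaw now 81.89294544933527
pics/d6.png scale 3.25
```

View pics/d6.png

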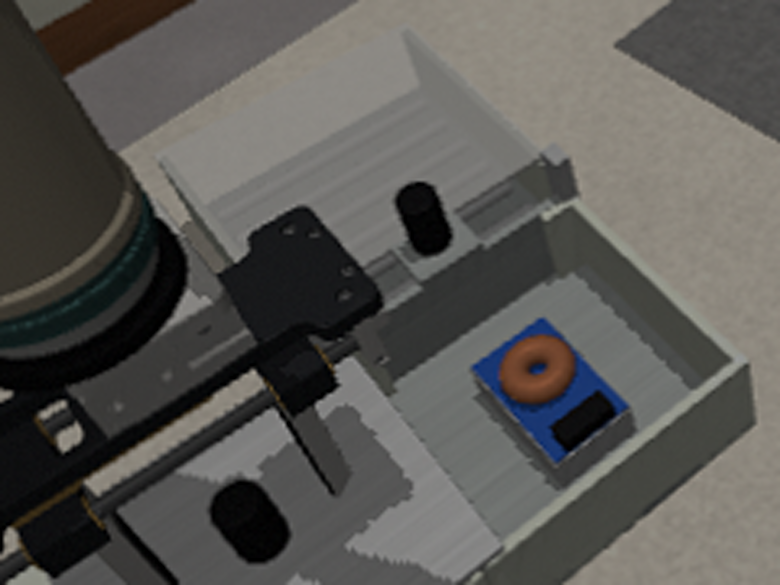

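```bash
python3 - <<'E'
from h import *
C=cam("side"); o,R,p=tool()
for v in ([-.035,0,0],[.035,0,0],[0,-.0188,0]):
    q=proj(C,p+R@np.array(v)); print(v,(q-[0,170])*3.25)
E
```

```text
[-0.035, 0, 0] [321.53077224 486.29820387]
[0.035, 0, 0] [177.78214568 588.67661879]
[0, -0.0188, 0] [237.77600383 517.41911225]
```

```bash
python3 - <<'E'
from h import *
C=cam("side")
im=cv2.imread("pics/side0.png");g=cv2.cvtColor(im,cv2.COLOR_BGR2GRAY)
S=cam("scene");ims=cv2.imread("pics/scene0.png")
for nm,CC,I,boxes in (("side",C,im,[(60,310,95,350),(115,220,145,252)]),("scene",S,ims,[(455,170,490,205),(395,208,425,242)])):
    for b in boxes:
        g=cv2.cvtColor(I,cv2.COLOR_BGR2GRAY)[b[1]:b[3],b[0]:b[2]]
        n,l,st,ce=cv2.connectedComponentsWithStats((g<25).astype(np.uint8))
        k=1+np.argmax(st[1:,4]);u=ce[k]+[b[0],b[1]];print(nm,u,st[k],plane(CC,u,.092))
E
```

```text
side [ 76.31218274 330.09390863] [  5   8  24  25 394] [0.5730587 0.3214623 0.092    ]
side [129.85887097 236.81048387] [  7   6  17  23 248] [0.65228693 0.15762642 0.092     ]
scene [471.72246696 190.52422907] [  9  11  17  21 227] [0.57285654 0.32293143 0.092     ]
scene [408.21785714 226.07142857] [  5   7  17  23 280] [0.65231279 0.15891197 0.092     ]
```

play_rows(
  delta_rot=[
    [0, 0, 0],
    [0, 0, 0],
    [0, 0, 0],
    [0, 0, 0],
    [0, 0, 0],
    [0, 0, 0],
    [0, 0, 0],
  ],
  translation=[
    [-0.15, 0.1, 0],
    [0, 0, 0],
    [0, 0, 0],
    [0, 0, 0],
    [0, 0, 0],
    [0, 0, 0],
    [0, 0, 0],
  ],
  gripper=[4, 2.2, 2.2, 2.2, 2.2, 2.2, 2.2],
  force=15,
)

```text
clock: 12.68
tcp_pos: [0.5738, 0.3225, 0.0808]
ee_rot: [-0.533, 0.535, 0.466, -0.461]
contact_force: [0.7, -0.1, 0.3]
grip_width: 0.0236
```

```bash
python3 - <<'E'
from h import *
plan([.551,.1735,.0796],81.9)
E
```

```text
clock 12.675 tcp [0.57384233 0.32254455 0.08082599] F [ 0.67 -0.1   0.27] w 0.0236
shift cm (present axes) [-15.08   0.07   0.16]  (target axes) [-15.08   0.12   0.16]
rotvec [ 0.0061 -0.      0.0036] yaw now 81.89865409598967
```

play_rows(
  delta_rot=[
    [0.003, 0, 0.002],
    [0, 0, 0],
    [0, 0, 0],
    [0, 0, 0],
    [0, 0, 0],
  ],
  translation=[
    [-0.7, 0, 0],
    [-1.2, 0, 0],
    [-1.2, 0, 0],
    [-1.2, 0, 0],
    [0, 0, 0],
  ],
  gripper=[2.2, 2.2, 2.2, 2.2, 2.2],
)

```text
clock: 13.3
tcp_pos: [0.567, 0.2775, 0.0808]
ee_rot: [-0.534, 0.534, 0.465, -0.462]
contact_force: [-0.4, -0.7, 0.1]
grip_width: 0.0236
```

```bash
python3 - <<'E'
from h import *
plan([.551,.1735,.0796],81.9)
E
```

```text
clock 13.3 tcp [0.56697973 0.27747297 0.08081534] F [-0.36 -0.74  0.1 ] w 0.0236
shift cm (present axes) [-10.52   0.09   0.11]  (target axes) [-10.52   0.12   0.12]
rotvec [ 0.0027 -0.0004  0.0028] yaw now 81.87488257007732
```

Tracks well; continue.

play_rows(
  delta_rot=[
    [0.003, 0, 0.002],
    [0, 0, 0],
    [0, 0, 0],
    [0, 0, 0],
    [0, 0, 0],
    [0, 0, 0],
    [0, 0, 0],
  ],
  translation=[
    [-1.2, 0, 0.05],
    [-1.8, 0, 0],
    [-1.8, 0, 0],
    [-1.8, 0, 0],
    [-1.5, 0, 0],
    [-1.0, 0, 0],
    [0, 0, 0],
  ],
  gripper=[2.2, 2.2, 2.2, 2.2, 2.2, 2.2, 2.2],
)

```text
clock: 14.18
tcp_pos: [0.5522, 0.1805, 0.0808]
ee_rot: [0.535, -0.534, -0.463, 0.463]
contact_force: [-0.9, -0.2, -0.8]
grip_width: 0.0233
```

```bash
python3 - <<'E'
from h import *
plan([.551,.1735,.0796],81.9)
E
```

```text
clock 14.175 tcp [0.55222246 0.18045275 0.08078108] F [-0.92 -0.22 -0.75] w 0.0233
shift cm (present axes) [-0.71  0.12  0.02]  (target axes) [-0.71  0.12  0.02]
rotvec [-0.0008 -0.0018  0.0011] yaw now 81.79938847675386
```

play_rows(
  delta_rot=[
    [0, 0, 0],
    [0, 0, 0],
    [0, 0, 0],
    [0, 0, 0],
    [0, 0, 0],
  ],
  translation=[
    [-0.5, 0, 0],
    [-0.4, 0, 0],
    [-0.3, 0, 0],
    [-0.3, 0, 0],
    [-0.3, 0, 0],
  ],
  gripper=[2.2, 2.2, 2.2, 2.2, 2.2],
)

```text
clock: 14.8
tcp_pos: [0.5513, 0.1744, 0.0807]
ee_rot: [0.54, -0.53, -0.468, 0.456]
contact_force: [0.5, 9.9, -2.6]
grip_width: 0.0241
```

play_rows(
  delta_rot=[
    [0, 0, 0],
    [0, 0, 0],
  ],
  translation=[
    [-0.4, 0, 0],
    [-0.4, 0, 0],
  ],
  gripper=[2.2, 2.2],
)

```text
clock: 15.05
tcp_pos: [0.5513, 0.1746, 0.0805]
ee_rot: [0.544, -0.527, -0.472, 0.452]
contact_force: [0.2, 12.2, -2.6]
grip_width: 0.0241
```

play_rows(
  delta_rot=[
    [0, 0, 0],
    [0, 0, 0],
    [0, 0, 0],
    [0, 0, 0],
  ],
  translation=[
    [0, 0, 0],
    [0, 0, 0],
    [0, 0, 0],
    [0, 0, 0],
  ],
  gripper=[2.2, 5, 5, 5],
)

```text
clock: 15.55
tcp_pos: [0.5514, 0.1737, 0.0802]
ee_rot: [0.542, -0.527, -0.472, 0.453]
contact_force: [-0.2, -0.6, -0.7]
grip_width: 0.0487
```

```bash
python3 - <<'E'
from h import *
plan([.5513,.1744,.0805],81.9)
im=viewer.read_camera("side")[:,:,::-1].copy(); crop(im,0,130,280,340,"pics/d7.png")
E
```

```text
clock 15.55 tcp [0.55137122 0.17372506 0.08023409] F [-0.17 -0.6  -0.75] w 0.0487
shift cm (present axes) [ 0.07 -0.02  0.02]  (target axes) [ 0.07 -0.03  0.02]
rotvec [ 0.0008 -0.0034  0.0333] yaw now 81.70360976438684
pics/d7.png scale 2.7857142857142856
```

View pics/d7.png

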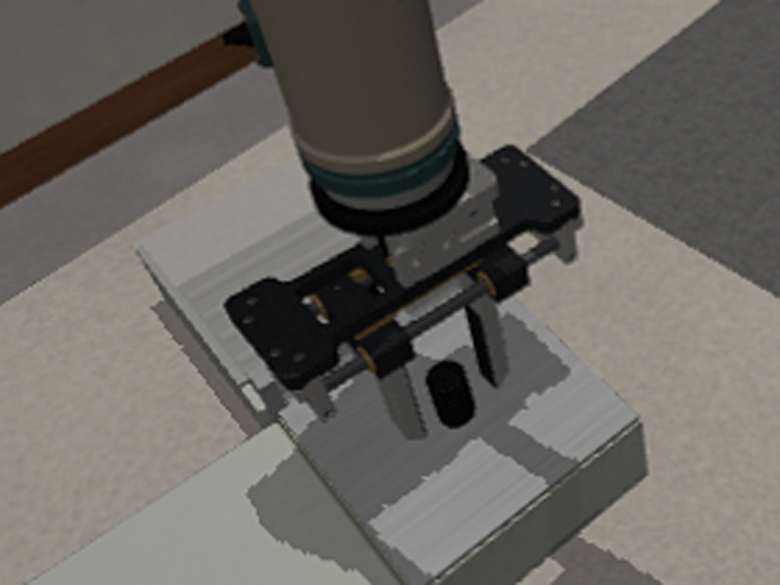

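play_rows(
  delta_rot=[
    [0, 0, 0],
    [0, 0, 0],
    [0, 0, 0],
    [0, 0, 0.033],
    [0, 0, 0],
  ],
  translation=[
    [0, -2, 0],
    [0, -2.5, 0],
    [0, -2.5, 0],
    [0, -1, 0],
    [0, 0, 0],
  ],
  gripper=[5, 5, 5, 6, 6],
)

```text
clock: 16.23
tcp_pos: [0.5506, 0.1697, 0.1619]
ee_rot: [-0.535, 0.535, 0.462, -0.463]
contact_force: [0.4, -0.4, -0.4]
grip_width: 0.0593
```

```bash
python3 - <<'E'
from h import *
plan([.6523,.1588,.15],81.9)
C=cam("wrist");im=viewer.read_camera("wrist")[:,:,::-1].copy(); cv2.imwrite("pics/w8.png",im)
E
```

```text
clock 16.225 tcp [0.55056217 0.1696677  0.16189317] F [ 0.37 -0.43 -0.4 ] w 0.0593
shift cm (present axes) [  0.41   1.18 -10.22]  (target axes) [  0.36   1.19 -10.23]
rotvec [-0.0007 -0.0047 -0.0017] yaw now 81.62931409895552
```

View pics/w8.png

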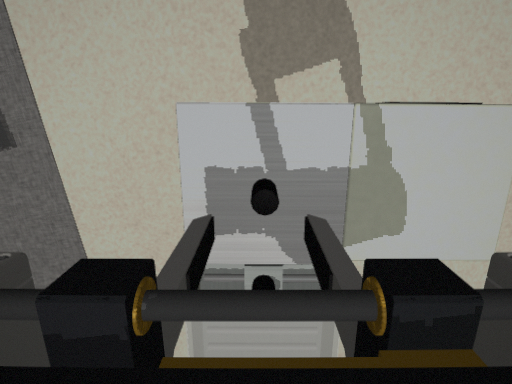

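Lid covers the chamber fully (knob at ~(264,195)); gate still shut. Move to over the gate knob.

play_rows(
  delta_rot=[
    [0, -0.005, -0.002],
    [0, 0, 0],
    [0, 0, 0],
    [0, 0, 0],
    [0, 0, 0],
  ],
  translation=[
    [0.2, 0, -2.5],
    [0.1, 0, -3],
    [0.1, 0, -3],
    [0, 0, -1.7],
    [0, 0, 0],
  ],
  gripper=[6, 6, 6, 6, 6],
)

```text
clock: 16.9
tcp_pos: [0.6511, 0.1569, 0.1558]
ee_rot: [0.537, -0.532, -0.461, 0.466]
contact_force: [0.4, -0.0, 0.2]
grip_width: 0.06
```

```bash
python3 - <<'E'
from h import *
plan([.6523,.1588,.0805],81.9)
E
```

```text
clock 16.9 tcp [0.65113197 0.15694424 0.15583009] F [ 0.36 -0.02  0.21] w 0.06
shift cm (present axes) [ 0.21  7.53 -0.17]  (target axes) [ 0.2   7.53 -0.09]
rotvec [-0.0102 -0.0001 -0.0008] yaw now 81.89309544496169
```

play_rows(
  delta_rot=[
    [-0.01, 0, -0.001],
    [0, 0, 0],
    [0, 0, 0],
    [0, 0, 0],
  ],
  translation=[
    [0.2, 1, -0.1],
    [0, 1.2, 0.1],
    [0, 1.2, 0.1],
    [0, 0, 0],
  ],
  gripper=[6, 6, 6, 6],
)

```text
clock: 17.4
tcp_pos: [0.6459, 0.1594, 0.1177]
ee_rot: [0.535, -0.533, -0.462, 0.465]
contact_force: [0.3, 0.0, 1.0]
grip_width: 0.0599
```

```bash
python3 - <<'E'
from h import *
plan([.6523,.1588,.0805],81.9)
im=viewer.read_camera("scene")[:,:,::-1].copy(); crop(im,320,130,512,275,"pics/s8.png")
E
```

```text
clock 17.4 tcp [0.64594455 0.15936359 0.11773072] F [0.31 0.05 1.  ] w 0.0599
shift cm (present axes) [ 0.04  3.72 -0.66]  (target axes) [ 0.03  3.72 -0.64]
rotvec [-0.0052  0.0005 -0.0007] yaw now 81.93100888355919
pics/s8.png scale 4.0625
```

View pics/s8.png

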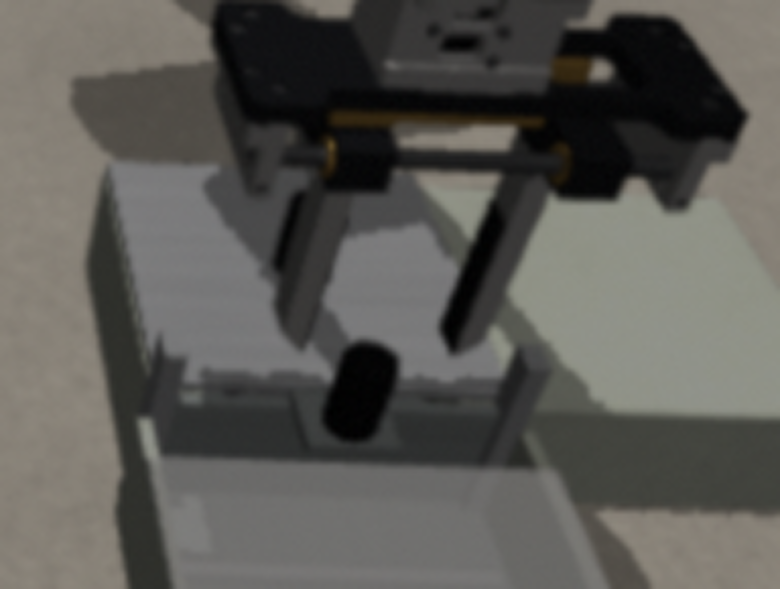

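play_rows(
  delta_rot=[
    [-0.005, 0, -0.001],
    [0, 0, 0],
    [0, 0, 0],
    [0, 0, 0],
    [0, 0, 0],
  ],
  translation=[
    [0, 0.6, -0.65],
    [0, 1.2, 0],
    [0, 1.2, 0],
    [0, 0.5, 0],
    [0, 0, 0],
  ],
  gripper=[6, 6, 6, 6, 6],
)

```text
clock: 18.08
tcp_pos: [0.654, 0.1585, 0.0813]
ee_rot: [-0.534, 0.534, 0.464, -0.463]
contact_force: [-0.0, 0.8, -0.1]
grip_width: 0.0604
```

```bash
python3 - <<'E'
from h import *
plan([.6523,.1588,.0805],81.9)
E
```

```text
clock 18.075 tcp [0.65402359 0.15851025 0.08131419] F [-0.    0.75 -0.07] w 0.0604
shift cm (present axes) [0.   0.08 0.17]  (target axes) [0.   0.08 0.17]
rotvec [0.0025 0.0005 0.001 ] yaw now 81.92770889168246
```

play_rows(
  delta_rot=[
    [0.002, 0, 0.001],
    [0, 0, 0],
    [0, 0, 0],
    [0, 0, 0],
    [0, 0, 0],
    [0, 0, 0],
    [0, 0, 0],
  ],
  translation=[
    [0, 0.05, 0.15],
    [0, 0, 0],
    [0, 0, 0],
    [0, 0, 0],
    [0, 0, 0],
    [0, 0, 0],
    [0, 0, 0],
  ],
  gripper=[6, 2.2, 2.2, 2.2, 2.2, 2.2, 2.2],
  force=35,
)

```text
clock: 18.95
tcp_pos: [0.6532, 0.1588, 0.082]
ee_rot: [-0.533, 0.535, 0.464, -0.463]
contact_force: [-0.1, 0.3, 0.1]
grip_width: 0.0235
```

play_rows(
  delta_rot=[
    [0, 0, 0],
    [0, 0, 0],
    [0, 0, 0],
    [0, 0, 0],
  ],
  translation=[
    [0, -0.7, 0],
    [0, -1, 0],
    [0, -1, 0],
    [0, 0, 0],
  ],
  gripper=[2.2, 2.2, 2.2, 2.2],
)

```text
clock: 19.45
tcp_pos: [0.6532, 0.1588, 0.1086]
ee_rot: [-0.534, 0.534, 0.464, -0.463]
contact_force: [1.2, 0.5, 0.5]
grip_width: 0.0234
```

```bash
python3 - <<'E'
from h import *
plan([.6535,.1588,.1405],81.9)
im=viewer.read_camera("scene")[:,:,::-1].copy(); crop(im,320,130,512,275,"pics/s9.png")
E
```

```text
clock 19.45 tcp [0.65316224 0.15883624 0.10859389] F [1.22 0.52 0.51] w 0.0234
shift cm (present axes) [ 0.   -3.19 -0.04]  (target axes) [ 0.   -3.19 -0.03]
rotvec [0.0011 0.0004 0.0002] yaw now 81.92491656091688
pics/s9.png scale 4.0625
```

View pics/s9.png

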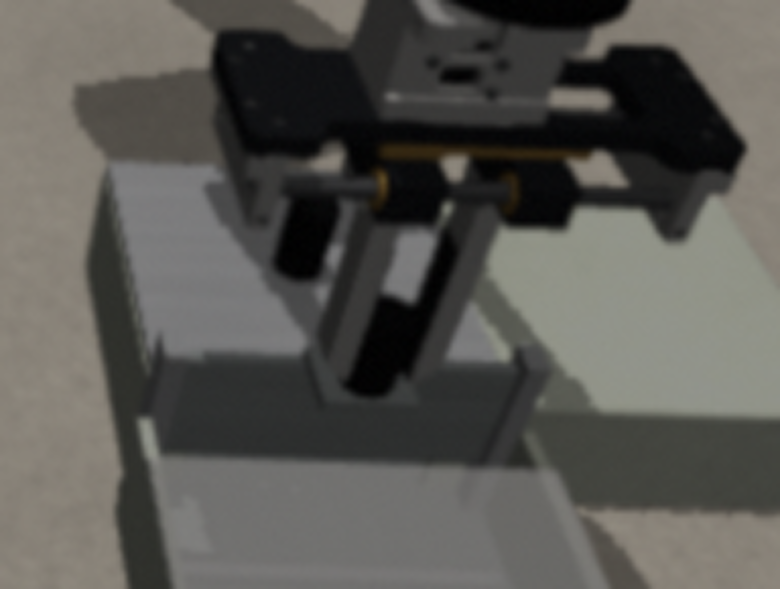

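Gate rises with the knob and stays. On to the stop.

play_rows(
  delta_rot=[
    [0, 0, 0],
    [0, 0, 0],
    [0, 0, 0],
    [0, 0, 0],
    [0, 0, 0],
    [0, 0, 0],
    [0, 0, 0],
    [0, 0, 0],
  ],
  translation=[
    [0, -0.9, 0],
    [0, -1, 0],
    [0, -0.8, 0],
    [0, -0.5, 0],
    [0, -0.5, 0],
    [0, -0.5, 0],
    [0, -0.4, 0],
    [0, -0.4, 0],
  ],
  gripper=[2.2, 2.2, 2.2, 2.2, 2.2, 2.2, 2.2, 2.2],
)

```text
clock: 20.5
tcp_pos: [0.6528, 0.1588, 0.1422]
ee_rot: [0.536, -0.532, -0.46, 0.466]
contact_force: [5.6, 0.5, -22.1]
grip_width: 0.023
```

play_rows(
  delta_rot=[
    [0, 0, 0],
    [0, 0, 0],
  ],
  translation=[
    [0, -0.5, 0],
    [0, -0.5, 0],
  ],
  gripper=[2.2, 2.2],
)

```text
clock: 20.75
tcp_pos: [0.6524, 0.1588, 0.1424]
ee_rot: [0.538, -0.53, -0.458, 0.468]
contact_force: [6.4, 1.1, -26.9]
grip_width: 0.0232
```

play_rows(
  delta_rot=[
    [0, 0, 0],
    [0, 0, 0],
    [0, 0, 0],
    [0, 0, 0],
    [0, 0, 0],
  ],
  translation=[
    [0, 0, 0],
    [0, 0, 0],
    [0, 0, 0],
    [0, 0, 0],
    [0, 0, 0],
  ],
  gripper=[2.2, 2.4, 5, 5, 5],
)

```text
clock: 21.38
tcp_pos: [0.6523, 0.1589, 0.1475]
ee_rot: [0.538, -0.531, -0.459, 0.468]
contact_force: [0.2, -0.4, -0.2]
grip_width: 0.0486
```

play_rows(
  delta_rot=[
    [0, 0, 0],
    [0, 0, 0],
    [0, 0, 0],
    [0, 0, 0],
    [0, 0, 0],
    [0, 0, 0],
    [0, 0, 0],
    [0, 0, 0],
  ],
  translation=[
    [0, -1.5, 0],
    [0, -2.5, 0],
    [0, -3, 0],
    [0, -3, 0],
    [0, -2, 4],
    [0, 0, 5],
    [0, 0, 5],
    [0, 0, 0],
  ],
  gripper=[5, 5, 5, 5, 5, 5, 5, 5],
)

```text
clock: 22.38
tcp_pos: [0.5137, 0.1794, 0.2824]
ee_rot: [0.536, -0.533, -0.462, 0.464]
contact_force: [1.3, -0.5, 0.7]
grip_width: 0.0497
```

```bash
python3 - <<'E'
from h import *
plan([.6535,.1588,.1405],81.9)
im=viewer.read_camera("scene")[:,:,::-1].copy(); cv2.imwrite("pics/sA.png",im)
C=cam("side");im=viewer.read_camera("side")[:,:,::-1].copy(); cv2.imwrite("pics/dA.png",im)
S=cam("scene")
for z in (.112,.172): print(z,proj(S,[.6523,.1585,z]),proj(C,[.6523,.1585,z]))
for z in (.112,): print('lid',proj(S,[.551,.1738,z]),proj(C,[.551,.1738,z]))
E
```

```text
clock 22.375 tcp [0.51367812 0.17937599 0.28241107] F [ 1.34 -0.5   0.75] w 0.0497
shift cm (present axes) [ -0.06  14.12 -14.21]  (target axes) [ -0.07  14.19 -14.13]
rotvec [-0.0052 -0.0013  0.0007] yaw now 81.82381470853088
0.112 [411.12364155 217.72667152] [126.67420032 230.07993286]
0.172 [421.22876651 190.56361969] [117.51532432 207.12385734]
lid [397.14663632 179.64053051] [158.47178454 264.18373348]
```

View pics/sA.png

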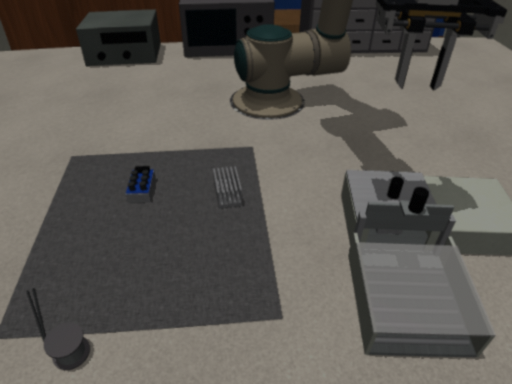

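View pics/dA.png

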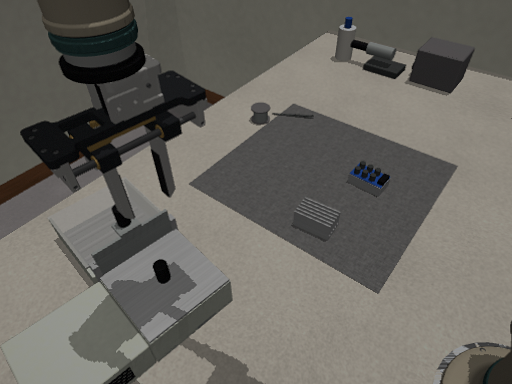

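```bash
python3 - <<'E'
from h import *
im=cv2.imread("pics/sA.png"); crop(im,335,160,512,270,"pics/sAc.png")
im=cv2.imread("pics/dA.png"); crop(im,40,170,240,330,"pics/dAc.png")
E
```

```text
pics/sAc.png scale 4.406779661016949
pics/dAc.png scale 3.6875
```

View pics/sAc.png

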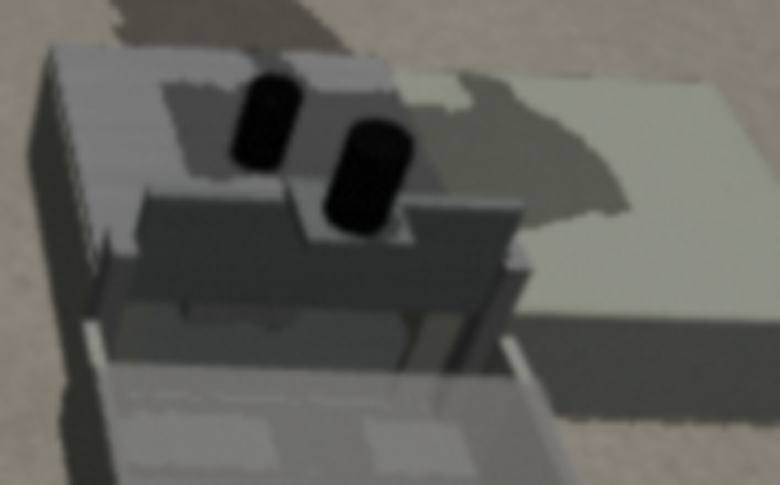

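View pics/dAc.png

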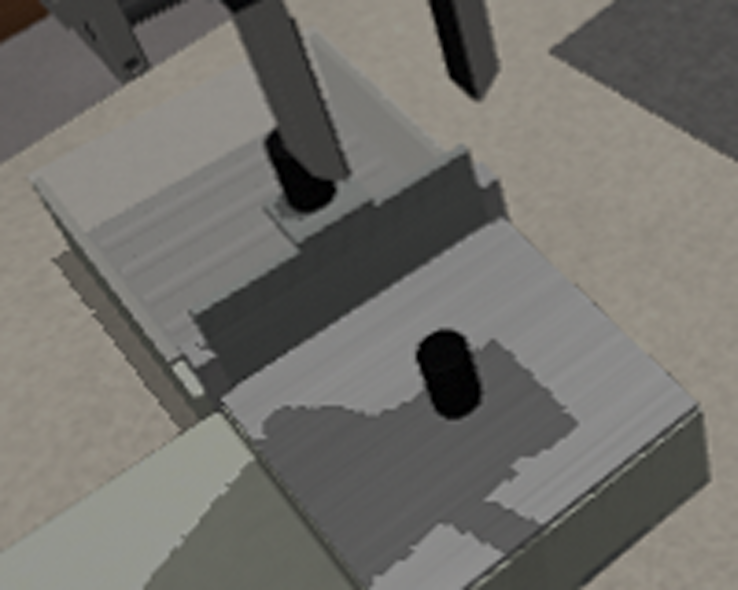

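```bash
python3 -c "
from station import order; print(order.job_done())"
```

```text
the job is handed in; nothing more can be done
None
```

The coil module is in the chamber behind the shut lid, and the inner gate is up. I handed the job in at about 22.5 s on the robot's clock.

- **Module:** I gripped it by the case sides and set it down on the chamber floor near the centre. The pictures taken after release showed it lying flat and right way up.
- **Lid:** I slid it about 150 mm by its knob to the end stop, which pushed back with about 12 N. The gate was still shut until then.
- **Gate:** Only after that did I raise it, by 60 mm to its stop, with a peak of about 27 N at the wrist. It stayed up when I let go.

In the last scene and side pictures the lid covers the chamber and the gate is up with the opening under it clear. In the scene picture both knob tops lie within about a pixel of where the shut lid and raised gate should put them. In the side picture a finger partly hides the gate knob, so I only checked the lid knob there.

The capacitor module and the heat sink look unmoved, and the gripper stands clear with about zero force. I could not see the module again once the lid was shut. The two fixed cameras disagreed by 1 to 3 mm early on, which is about what the stated calibration accuracy would give, and no other check failed or disagreed.

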